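# Open the slide press and hold it open

## Task

Get the slide press ready for the next slide: first stand the box of slides, which lies flat on the bench, up on its narrow closed end about where it lies, open end with the slides upward, and let go of it. Then pull the spring latch on the press arm's coupler sideways and lift the arm off its ball by the latch tab, until its free end is up about 7 cm, and finish while still holding it raised and still. Leave the bottle, the jar and the beaker where they are.

Things in the scene. Friction and masses are not known exactly. Their poses are not given: they have to be found in the camera images.
- slide_box: Off-white card box of microscope slides, about 0.2 kg, lying flat: 80 long (its x) x 57 wide (y) x 30 thick (z) mm. Origin at the centre of its underside as it lies; x points lengthwise towards the open end, where the glass slides stick 14 mm out of the 66 mm long sleeve (the slides there span 51 x 26 mm). The closed end is a flat 57 x 30 mm face 40 mm behind the origin; upright means x points up.
- box_mouth (a point): Centre of the slide box's open end (the outer ends of the slides), 40 mm ahead of the box's origin along its x and 15 mm above its underside.
- box_foot (a point): Centre of the slide box's closed end face, on which it is to stand; 40 mm behind the origin, 15 mm above the underside as it lies.
- press: Grey slide press fixed to the bench: base plate 260 (x) x 110 (y) x 18 mm, origin at the centre of its underside. Its x points from the arm's free end (nearer the robot) to the hinge. A 27 mm steel ball on a 30 mm round collar and a 10 mm neck stands at x = -85 mm, y = 0. An aluminium arm with a 52 x 50 mm coupler at its free end sits over the ball; the coupler's flat top lies 76 mm above the bench when shut.
- hinge (a point): Hinge axis of the press arm: at press x = +105 mm, y = 0, 62 mm above the bench; the axis runs along the press's y. The tab's centre is 190 mm from it horizontally and 50 mm above it when shut.
- press_arm (a joint): Angle of the arm, rad: 0 shut on the ball, grows as the free end rises, stops at 1.1. The arm (about 0.4 kg, hinge without friction) falls back if let go; while the latch is in, it can rise only 2 mm.
- latch (a joint): Sideways travel of the latch, m: 0 in (locked), 0.018 fully out. It slides on the coupler towards the press's +y (left, seen from the free end looking to the hinge); the leg of the latch hangs outside that side of the coupler with its foot hooked under the ball's collar. The foot is clear of the collar from 0.010 out; pull to 0.014 or more before lifting. The spring pushes it back in with 3 N at 0 and 8.4 N at full travel.
- latch_tab (a point): Centre of the upper part of the latch's upright black finger tab, 112 mm above the bench when shut. The tab is 30 (along press x) x 14 (along press y) mm and stands from 83 to 131 mm above the bench (this point is 19 mm below its top) with free space around it; the latch's flat plate lies under it. It moves with the latch and the arm.
- coupler (a point): Centre of the ball coupler at the free end of the arm, 50 mm above the bench when shut, 190 mm from the hinge.
- reagent_bottle: White bottle, 52 mm across, 95 mm high, origin under its centre. Leave it alone.
- stain_jar: Amber jar with black lid, 60 mm across, 80 mm high, origin under its centre. Leave it alone.
- beaker: Clear beaker, 60 mm across, 75 mm high, origin under its centre. Leave it alone.
There are look-alikes about, which are no part of the job. What is shaped like the slide_box but brown or orange is not meant.

How it is judged (in metres and radians):
On the way, in this order (a step that is already met when the one before it is completed fails the run):
1. the slide box stands on its closed end, open end up, let go (angle between slide_box's own x axis and vertical below 0.12 rad and height (world z) of box_foot below 0.006 m and linear speed of slide_box below 0.03 m/s and contact force between slide_box and the arm below 0.1 N and contact force between slide_box and the fingers below 0.1 N), for 0.3 s.
2. the latch is pulled out sideways with the arm still down (value of joint latch above 0.009 m and value of joint press_arm below 0.04 rad), for 0.05 s.
At the end, for the whole second after the job is handed in: The press arm is up by more than 0.27 rad (free end more than 50 mm up) and still, held by the fingers on the latch tab, nothing else carrying it; the slide box stands upright within 0.12 rad on its closed end on the bench, let go, at rest, its closed end within 15 cm of where it lay (value of joint press_arm above 0.27 rad and velocity of joint press_arm between -0.1 and 0.1 rad/s and contact force between the fingers and latch above 1 N and contact force between slide_box and press_arm below 0.1 N and angle between slide_box's own x axis and vertical below 0.12 rad and height (world z) of box_foot below 0.006 m and linear speed of slide_box below 0.03 m/s and distance of box_foot from where it was at the start of the episode below 0.15 m); the arm keeps its last pose, push and grip.
It fails at once if the reagent bottle is displaced by 3 cm or tipped (distance of reagent_bottle from where it was at the start of the episode above 0.03 m or angle between reagent_bottle's own z axis and vertical above 0.4 rad).
It fails at once if the stain jar is displaced by 3 cm or tipped (distance of stain_jar from where it was at the start of the episode above 0.03 m or angle between stain_jar's own z axis and vertical above 0.4 rad).
It fails at once if the beaker is displaced by 3 cm or tipped (distance of beaker from where it was at the start of the episode above 0.03 m or angle between beaker's own z axis and vertical above 0.4 rad).
It also fails if it takes over 58 s, if anything falls off the work surface, if the arm or the gripper's body presses on something with over 40 N, if the wrist force passes 120 N, or if a joint passes its speed limit or range.

## Robot

A 7-joint arm with a two-finger parallel gripper is mounted at the origin on the work surface. World frame = base frame: x ahead of the robot, y to its left, z up, the work surface at z = 0. Lengths are in mm, angles in rad, forces in N, time in s.
With the tool pointing down it reaches from about 400 to 850 mm from the base axis. Payload 4.4 kg.
Tool frame: the origin (TCP) lies midway between the tips of the shut fingers; the grasp point (between the pads) lies robot.pinch_z behind it (robot.pinch_z is the distance from the TCP to the grasp point, in mm); z points along the fingers, y is the direction in which the jaws open and shut (so a half turn about z gives the same grasp; the last joint's range is limited). The gripper opens to 94 mm and grips with 3 to 60 N. Pads are 16 mm wide; open, the fingers measure 119 mm over their backs; the gripper's body (75 mm by 177 mm) begins 78 mm behind the grasp point.
Start: joints at [1.259, 0.628, 0.038, 1.517, -0.027, 0.996, -0.02], TCP at [158.194, -630.47, 205.478] pointing down, gripper open.
Joint ranges: [-3.06, 3.06], [-0.37, 2.12], [-1.25, 1.32], [0.18, 2.47], [-1.1, 4.24], [0.23, 1.98], [-2.94, 2.94]. Speed limits (rad/s): [2.57, 2.57, 3.14, 3.14, 3.14, 3.14, 3.14].

## Interface

Orientations are given as a rotation vector (axis times angle).
In Python, from workcell import robot gives the robot as it stands.
- The arm moves only by the tool arm_command, never from a script. Its argument "series" is a list of rows, each an object with "offset": the shift along the world's x, y, z in cm, a list of three; "turn": the turn, a rotation vector about the world's x, y, z in degrees, a list of three. In form: [{"offset": [tx, ty, tz], "turn": [ax, ay, az]}, ...]. A call has 1 to 12 rows; each row is the pose to reach, as a shift and turn from the pose commanded when the call began; what a row does not reach only later rows make up. A row lasts 1/8 s, in which the tool goes at most 62.5 mm and 10.7 degrees, less where a joint would pass 70% of its speed; a pose out of reach is approached as far as the arm can. A call with a gripper value outside its range is refused whole. "claw" is the opening, from 0 (shut) to 1 (fully open), set as the call begins (left out, the last holds). The fingers move at their own pace and stop on an object; the grip force is fixed at half the most. Time passes only in rows, so rows that repeat a pose let the fingers close. It gives the time, the measured TCP pose, the force and the opening at its end, in the units of the state.
- robot.sense(): the state, without advancing time (a new reading comes with each control period).
- robot.capture(name): name is "scene" or "top"; returns the picture (384x512x3 uint8, red, green, blue); there is no depth.
- robot.camera_model(name): a dict with "fx", "fy", "cx", "cy" (pixels), "R" (3x3) and "t" (3): a world point X has camera coordinates R X + t. Camera axes: x right, y down, z forward; pixel columns grow to the right and rows downward; lengths in mm; the calibration is good to about 2 mm. A picture is of the moment at which its call begins. camera_model takes no time and is no camera call.
- robot.finish_job(): hands the job in, once; it reports no verdict.
The state is a dict: "t": time; "qpos": joint angles; "joint_vel": joint speeds; "joint_efforts": joint torques, N m; "position": TCP position; "tool_rot": TCP orientation; "ft_force": force on the tool from outside, world axes, zero at the start; "moment": the same for the moment, N m; "gripper_width": finger opening in mm.
Only numpy, scipy, OpenCV 4.12 (cv2) and the standard library are available. Lean on these libraries where they do the work, as an engineer would, in place of code of your own. Each camera call takes 0.05 s, during which the arm holds its last target.

## Working session

There is one attempt and no reset: what is moved stays moved. The work goes in short steps, Python scripts to look and compute and a tool call to move; the robot and the scene stay as the last step left them, time stands still between calls to the robot, and variables do not carry over. Pictures are saved under pics/ and viewed, and the job is handed in when it is done.

Besides the shell and the picture viewer there is one more tool, called after "Emit:" by a JSON object that holds its "fn" and its "kwargs". arm_command: Moves the arm, as the interface text tells. Its arguments: {"type":"object","properties":{"series":{"type":"array"},"claw":{"type":"number"}},"required":["series"]}

```bash
ls; mkdir -p pics; python3 - <<'E'
from workcell import robot
import cv2
for n in("scene","top"):
    im=robot.capture(n); cv2.imwrite(f"pics/{n}0.png",im[:,:,::-1]); 
    m=robot.camera_model(n); print(n,m)
print(robot.pinch_z, robot.sense())
E
```

```text
pics
scene {'fx': 404.4339724239263, 'fy': 404.4339724239263, 'cx': 257.183756002727, 'cy': 186.6583466461667, 'R': array([[ 0.2572035 ,  0.96630653,  0.00990204],
       [ 0.76416064, -0.19710436, -0.61417293],
       [-0.59152757,  0.16553418, -0.78910935]]), 't': array([-169.62293557, -389.13336127, 1548.81532441])}
top {'fx': 421.90913940453026, 'fy': 421.90913940453026, 'cx': 255.351005882261, 'cy': 195.86838412856608, 'R': array([[ 1.05632025e-02, -9.99944202e-01, -1.08410631e-04],
       [-9.86951843e-01, -1.04085336e-02, -1.60678941e-01],
       [ 1.60668847e-01,  1.80428026e-03, -9.87006721e-01]]), 't': array([ -12.06220119,  630.85106625, 1208.26394642])}
18.8 {'t': 0.1, 'qpos': array([ 1.25920727,  0.62923703,  0.03840305,  1.51822328, -0.02698789,
        0.9963    , -0.02001206]), 'joint_vel': array([ 0.00153308, -0.00049519, -0.00037004, -0.0020498 ,  0.00026299,
       -0.00023396,  0.00170327]), 'joint_efforts': array([ 2.01649840e-03, -5.50786436e+01,  1.14698153e+00, -1.87112546e+01,
       -5.22131659e-02,  1.92189566e-02,  2.15689363e-05]), 'position': array([ 158.06994358, -629.89228555,  204.6703774 ]), 'tool_rot': array([-3.11626671e+00, -3.84958190e-01,  3.18308082e-04]), 'ft_force': array([0.70433971, 0.87855699, 0.77852508]), 'moment': array([-0.01424868,  0.01714964, -0.00226069]), 'gripper_width': 93.74796348654635}
```

View pics/scene0.png

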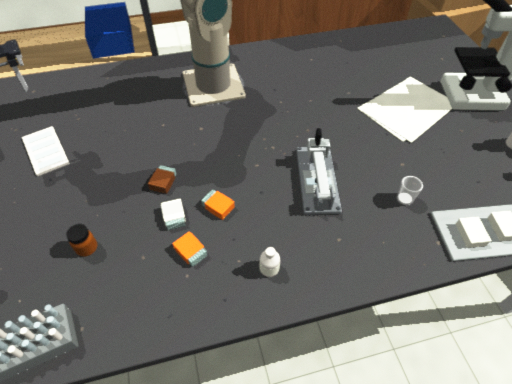

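View pics/top0.png

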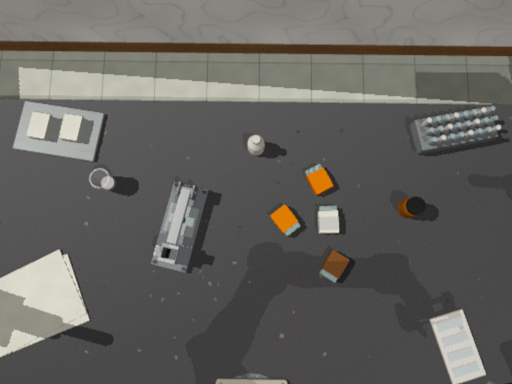

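The scene view has four box-shaped items: white at (173,214), orange at (217,205) and (189,248), and brown at (160,180). In the top view these are (328,220), (285,220), (319,180) and (335,265). The off-white one fits. The press is at top (180,225), with its black tab near (165,253). I'll confirm with enlarged crops.

```bash
python3 - <<'E'
import cv2,numpy as np
s=cv2.imread("pics/scene0.png");t=cv2.imread("pics/top0.png")
a=cv2.resize(t[195:250,300:360],None,fx=6.5,fy=6.5,interpolation=cv2.INTER_CUBIC)
b=cv2.resize(s[190:240,150:200],None,fx=7,fy=7,interpolation=cv2.INTER_CUBIC)
h=350
a=cv2.resize(a,(390,h));b=cv2.resize(b,(350,h))
cv2.imwrite("pics/boxcrop.png",np.hstack([a,b]))
a=cv2.resize(t[175:280,145:215],(350,525),interpolation=cv2.INTER_CUBIC)
b=cv2.resize(s[120:225,285:355],(350,525),interpolation=cv2.INTER_CUBIC)
cv2.imwrite("pics/presscrop.png",np.hstack([a,b]))
E
```

```text
(no output)
```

View pics/boxcrop.png

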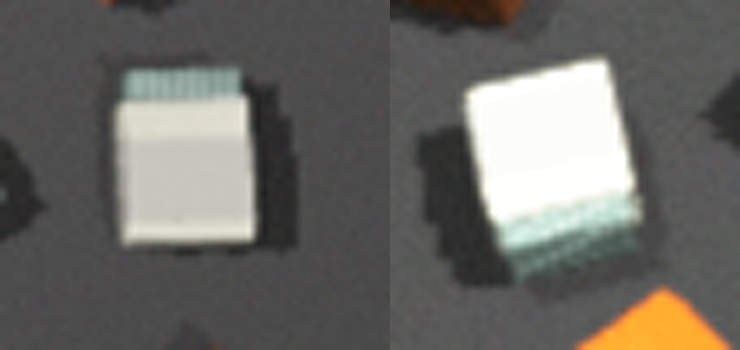

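View pics/presscrop.png

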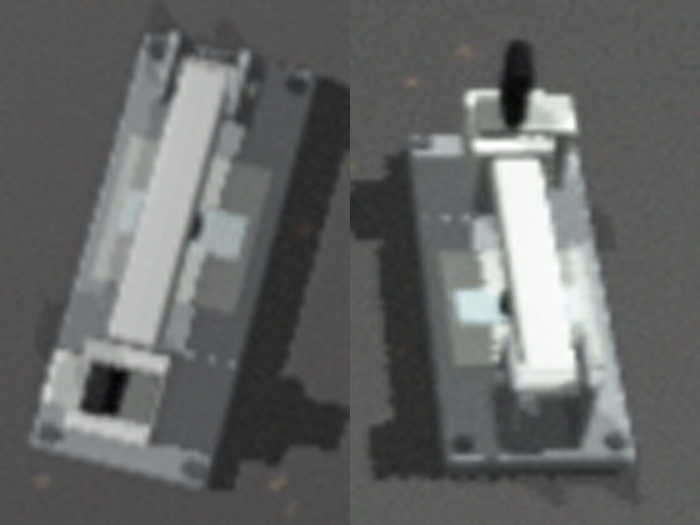

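```bash
cat > h.py <<'E'
import numpy as np
from scipy.optimize import least_squares
from workcell import robot
M={n:robot.camera_model(n) for n in("scene","top")}
def proj(n,X):
    m=M[n]; c=np.asarray(X,float)@m["R"].T+m["t"]
    return np.stack([m["fx"]*c[:,0]/c[:,2]+m["cx"],m["fy"]*c[:,1]/c[:,2]+m["cy"]],1)
def place(p,L):
    c,s=np.cos(p[2]),np.sin(p[2]); L=np.asarray(L,float)
    return np.stack([p[0]+c*L[:,0]-s*L[:,1],p[1]+s*L[:,0]+c*L[:,1],L[:,2]],1)
def fit(obs,p0):
    f=lambda p:np.concatenate([(proj(n,place(p,L))-np.array(px)).ravel() for n,L,px in obs])
    r=least_squares(f,p0,loss='soft_l1'); return r.x,r.fun.reshape(-1,2)
E
cat > fit0.py <<'E'
from h import *
T=lambda u,v:(300+u/6.5-.4,195+v/6.364-.4); S=lambda u,v:(150+(u-390)/7-.4,190+v/7-.4)
box=[("top",[(40,25.5,28),(40,-25.5,28),(26,28.5,30),(26,-28.5,30),(-40,-28.5,30),(-40,28.5,30)],[T(125,68),T(240,68),T(118,98),T(248,98),T(255,243),T(122,243)]),
 ("scene",[(-40,-28.5,30),(-40,28.5,30),(26,28.5,30),(26,-28.5,30)],[S(468,90),S(607,60),S(632,192),S(500,222)])]
p,r=fit(box,[520,-200,0]);print("box",p.round(3));print(r.round(1).tolist())
for i in(0,1): print(" ",fit([box[i]],p)[0].round(3))
T=lambda u,v:(145+u/5-.4,175+v/5-.4); S=lambda u,v:(285+(u-350)/5-.4,120+v/5-.4)
pr=[("top",[(-130,55,18),(-130,-55,18),(130,-55,18),(130,55,18)],[T(30,445),T(208,488),T(312,72),T(150,32)]),
 ("scene",[(-130,-55,18),(130,-55,18),(130,55,18)],[S(410,140),S(446,462),S(634,458)])]
p,r=fit(pr,[450,230,-.2]);print("press",p.round(3));print(r.round(1).tolist())
for i in(0,1): print(" ",fit([pr[i]],p)[0].round(3))
tab=place(p,[(-85,0,83),(-85,0,112),(-85,0,131)]);print(tab.round(1))
for n in M: print(n,proj(n,tab).round(1).tolist())
for n,px,z in (("top",(256,150),40),("top",(413,205),80),("top",(100,180),40)):
    m=M[n];d=m["R"].T@np.array([(px[0]-m["cx"])/m["fx"],(px[1]-m["cy"])/m["fy"],1]);c=-m["R"].T@m["t"];print(px,(c+d*(z-c[2])/d[2]).round())
E
python3 fit0.py
```

```text
box [ 5.67324e+02 -2.24653e+02  1.50000e-02]
[[0.2, 0.3], [-0.7, 0.2], [0.5, 0.1], [-0.6, -0.0], [-0.9, -0.9], [0.5, -0.8], [0.1, 0.0], [-0.1, 0.1], [0.1, -0.6], [-1.3, -0.4]]
  [ 5.66831e+02 -2.25044e+02  1.20000e-02]
  [ 5.68255e+02 -2.23918e+02  2.90000e-02]
press [ 5.42333e+02  2.22985e+02 -2.29000e-01]
[[-0.3, -0.0], [-0.3, 0.2], [1.1, -0.1], [-1.0, -0.4], [-0.9, -0.9], [-0.1, 0.2], [0.2, 0.2]]
  [ 5.42140e+02  2.22538e+02 -2.27000e-01]
  [ 5.42826e+02  2.24182e+02 -2.38000e-01]
[[459.5 242.3  83. ]
 [459.5 242.3 112. ]
 [459.5 242.3 131. ]]
scene [[316.5, 142.5], [317.7, 135.8], [318.5, 131.3]]
top [[167.7, 252.6], [165.5, 252.3], [164.1, 252.1]]
(256, 150) [775.  -6.  40.]
(413, 205) [ 604. -464.   80.]
(100, 180) [676. 466.  40.]
```

Emit:
{"fn": "arm_command", "kwargs": {"series": [{"offset": [5, 5, 0], "turn": [0, 0, -2]}, {"offset": [10, 10, 0], "turn": [0, 0, -5]}, {"offset": [15, 14, 0], "turn": [0, 0, -8]}, {"offset": [19, 18, 0], "turn": [0, 0, -11]}, {"offset": [23, 22, 0], "turn": [0, 0, -13.2]}, {"offset": [27, 26, 0], "turn": [0, 0, -13.2]}, {"offset": [31, 30, 0], "turn": [0, 0, -13.2]}, {"offset": [35, 34, 0], "turn": [0, 0, -13.2]}, {"offset": [39, 37.5, 0], "turn": [0, 0, -13.2]}, {"offset": [42, 40.5, 0], "turn": [0, 0, -13.2]}, {"offset": [42, 40.5, 0], "turn": [0, 0, -13.2]}], "claw": 1}}

```text
t: 1.48
position: [580.7, -220.8, 204.7]
tool_rot: [-3.139, -0.035, -0.001]
ft_force: [-0.3, -0.2, 0.1]
gripper_width: 93.7
```

```bash
cat > log.py <<'E'
from workcell import robot
import json,sys
s=robot.sense()
d={k:(v.tolist() if hasattr(v,'tolist') else v) for k,v in s.items()}
open('log.jsonl','a').write(json.dumps(d)+"\n")
from scipy.spatial.transform import Rotation as Ro
print({k:[round(x,3) for x in d[k]] if isinstance(d[k],list) else d[k] for k in("t","qpos","position","tool_rot","ft_force","gripper_width")}); print(Ro.from_rotvec(d["tool_rot"]).as_matrix().round(3).tolist())
E
python3 log.py; python3 -c "
from workcell import robot; print([a for a in dir(robot) if a[0]!='_'])"
```

```text
{'t': 1.475, 'qpos': [0.267, 0.588, 0.086, 1.604, -0.062, 0.952, -1.174], 'position': [580.731, -220.753, 204.698], 'tool_rot': [-3.139, -0.035, -0.001], 'ft_force': [-0.299, -0.188, 0.095], 'gripper_width': 93.73475922531745}
[[1.0, 0.022, 0.001], [0.022, -1.0, 0.003], [0.001, -0.003, -1.0]]
['IKError', 'camera_model', 'capture', 'finish_job', 'pinch_z', 'sense']
```

Emit:
{"fn": "arm_command", "kwargs": {"series": [{"offset": [0, 0, 0], "turn": [0, -10, 0]}, {"offset": [0, 0, 0], "turn": [0, -20, 0]}, {"offset": [0, 0, 0], "turn": [0, -30, 0]}, {"offset": [0, 0, 0], "turn": [0, -40, 0]}, {"offset": [0, 0, 0], "turn": [0, -50, 0]}, {"offset": [0, 0, 0], "turn": [0, -50, 0]}, {"offset": [0, 0, 0], "turn": [0, -50, 0]}]}}

```text
t: 2.35
position: [556.2, -247.0, 271.7]
tool_rot: [-2.851, -0.041, -1.076]
ft_force: [0.7, -0.5, -0.2]
gripper_width: 93.8
```

```bash
python3 log.py
```

```text
{'t': 2.35, 'qpos': [1.197, 0.423, -0.706, 2.144, -1.08, 0.236, 0.081], 'position': [556.2, -246.966, 271.733], 'tool_rot': [-2.851, -0.041, -1.076], 'ft_force': [0.708, -0.458, -0.165], 'gripper_width': 93.82474635411947}
[[0.751, 0.059, 0.658], [-0.008, -0.995, 0.098], [0.661, -0.079, -0.747]]
```

Emit:
{"fn": "arm_command", "kwargs": {"series": [{"offset": [0, 0, 0], "turn": [0, 10, 0]}, {"offset": [0, 0, 0], "turn": [10, 20, 0]}, {"offset": [0, 0, 0], "turn": [20, 30, 0]}, {"offset": [0, 0, 0], "turn": [30, 40, 0]}, {"offset": [0, 0, 0], "turn": [30, 50, 0]}, {"offset": [0, 0, 0], "turn": [30, 50, 0]}]}}

```text
t: 3.1
position: [556.6, -245.5, 272.7]
tool_rot: [-2.573, 0.244, 0.148]
ft_force: [1.2, -0.6, -0.4]
gripper_width: 94.0
```

```bash
python3 log.py
```

```text
{'t': 3.1, 'qpos': [0.613, 0.747, 0.011, 1.244, -0.418, 1.551, -1.043], 'position': [556.597, -245.542, 272.704], 'tool_rot': [-2.573, 0.244, 0.148], 'ft_force': [1.23, -0.596, -0.437], 'gripper_width': 94.04198400742266}
[[0.977, -0.204, -0.056], [-0.144, -0.835, 0.531], [-0.155, -0.511, -0.845]]
```

```bash
cat > kin.py <<'E'
import numpy as np, json, itertools
from scipy.spatial.transform import Rotation as Ro
from scipy.optimize import least_squares
rz=lambda a:Ro.from_euler('z',a).as_matrix(); ry=lambda a:Ro.from_euler('y',a).as_matrix()
def fk(q,P,S):
    s1,s3,s5,s7=S; h,a,e,e2,b,w,L,c1,c7,x0,y0=P
    p=np.array([x0,y0,h]); R=rz(s1*q[0]+c1)@ry(q[1]); p=p+R@[e,0,a]
    R=R@rz(s3*q[2])@ry(q[3]); p=p+R@[e2,0,b]
    R=R@rz(s5*q[4])@ry(q[5]); p=p+R@[w,0,L]
    R=R@rz(s7*q[6]+c7); return p,R
def data():
    D=[json.loads(l) for l in open('log.jsonl')]
    D=[(np.array(d['qpos']),np.array(d['position']),Ro.from_rotvec(d['tool_rot']).as_matrix()) for d in D]
    D.append((np.array([1.25920727,0.62923703,0.03840305,1.51822328,-0.02698789,0.9963,-0.02001206]),np.array([158.07,-629.89,204.67]),Ro.from_rotvec([-3.11626671e+00,-3.84958190e-01,3.18308082e-04]).as_matrix()))
    return D
def solve(S,D):
    def f(P):
        r=[]
        for q,p,R in D:
            pp,RR=fk(q,P,S); r+=[(pp-p)/1.0,(RR-R).ravel()*300]
        P=np.array(P); return np.concatenate(r+[np.array([P[2],P[3],P[5],P[9]*10,P[10]*10])*0.01])
    best=None
    for c1 in(0,np.pi/2,np.pi):
      for c7 in np.arange(4)*np.pi/2:
        r=least_squares(f,[300,450,0,0,420,0,300,c1,c7,0,0])
        if best is None or r.cost<best.cost: best=r
    return best
if __name__=="__main__":
    D=data(); out=[]
    for S in itertools.product((1,-1),repeat=4):
        r=solve(S,D); out.append((r.cost,S,r.x))
    out.sort(key=lambda o:o[0])
    for o in out[:3]: print(round(o[0],2),o[1],o[2].round(3).tolist())
    c,S,P=out[0]; np.save('P.npy',np.array(list(P)+list(S)))
    for q,p,R in D:
        pp,RR=fk(q,P,S); print((pp-p).round(1), Ro.from_matrix(RR.T@R).magnitude().round(4))
E
python3 kin.py
```

```text
49.36 (-1, -1, -1, -1) [563.895, 408.946, 76.47, 56.243, 435.742, -14.19, 359.58, -0.021, 1.552, -8.234, -5.208]
78920.95 (-1, 1, 1, -1) [-7144.491, 4638.008, -2993.452, -2078.933, -1723.351, 417.605, 871.908, 3.179, 5.097, -16.308, -283.459]
114289.44 (1, -1, -1, 1) [-7122.206, 4631.233, -2993.025, -2070.244, -1716.539, 396.892, 875.24, 4.604, 2.619, 470.551, -802.85]Traceback (most recent call last):
  File "kin.py", line 36, in <module>
    pp,RR=fk(q,P,S); print((pp-p).round(1), Ro.from_matrix(RR.T@R).magnitude().round(4))
                                            ^^^^^^^^^^^^^^^^^^^^^^^^^^^^^^^^^^^^^^^^
AttributeError: 'float' object has no attribute 'round'
```

```bash
cat > kin2.py <<'E'
from kin import *
D=data(); S=(-1,-1,-1,-1)
def run(mask,init):
    init=np.array(init,float); mask=np.array(mask,bool)
    def full(x): P=init.copy(); P[mask]=x; return P
    f=lambda x:np.concatenate([np.concatenate([fk(q,full(x),S)[0]-p,((fk(q,full(x),S)[1]-R)*300).ravel()]) for q,p,R in D])
    r=least_squares(f,init[mask]); P=full(r.x); print(round(r.cost,1),P.round(3).tolist())
    for q,p,R in D:
        pp,RR=fk(q,P,S); print("  ",(pp-p).round(1), Ro.from_matrix(RR.T@R).as_rotvec().round(4))
    return P
i=[360,420,0,0,400,0,300,0,np.pi/2,0,0]
P=run([1,1,0,0,1,0,1,0,0,0,0],i)
run([1,1,0,0,1,0,1,1,1,0,0],i)
run([1,1,1,1,1,0,1,0,0,0,0],i)
run([1,1,1,1,1,1,1,0,0,0,0],i)
E
python3 kin2.py
```

```text
1071.1 [306.126, 556.847, 0.0, 0.0, 381.822, 0.0, 341.325, 0.0, 1.571, 0.0, 0.0]
   [ 7.1 27.   1.9] [-0.  0. -0.]
   [-4.2 15.1 -1.7] [-0.  0. -0.]
   [16.7  5.6 -2.5] [-0. -0.  0.]
   [26.4  9.6  2.3] [ 0. -0. -0.]
147.3 [335.444, 547.597, 0.0, 0.0, 386.248, 0.0, 362.69, -0.037, 1.538, 0.0, 0.0]
   [-2.1  5.6 -0.4] [ 0.     -0.0001 -0.0038]
   [ 2.5 -0.7 -0.1] [ 0.0245 -0.0025  0.0056]
   [ 4.9 -2.7  0.2] [-0.0054 -0.019   0.0019]
   [2.7 4.8 0.4] [ 0.     -0.0001 -0.0038]
507.3 [1049.52, 87.028, 303.987, 171.485, 531.262, 0.0, 304.171, 0.0, 1.571, 0.0, 0.0]
   [16.8 11.4 -3.3] [-0.  0. -0.]
   [-3.6  5.6  0.8] [-0.  0. -0.]
   [-7.   1.2  3.5] [-0. -0.  0.]
   [20.9  6.7 -1. ] [ 0. -0. -0.]
477.5 [1069.454, 73.497, 284.854, 177.062, 536.127, -24.418, 314.306, 0.0, 1.571, 0.0, 0.0]
   [17.5  8.1 -1.5] [-0.  0. -0.]
   [-5.6  6.2 -1.5] [-0.  0. -0.]
   [-6.7  5.4  1.3] [-0. -0.  0.]
   [20.3  4.5  1.7] [ 0. -0. -0.]
```

```bash
cat > kin3.py <<'E'
from kin import rz,ry,data,Ro,np,least_squares
def fk(q,P):
    p=np.array([0,0,P[0]]); R=rz(-q[0])@ry(q[1]); p=p+R@P[1:4]
    R=R@rz(-q[2])@ry(q[3]); p=p+R@P[4:7]
    R=R@rz(-q[4])@ry(q[5]); p=p+R@P[7:10]
    return p,R@rz(-q[6]+np.pi/2)
def solve(D,lam=.02):
    w=np.array([1,1,0,1,1,0,1,1,0],bool)
    f=lambda P:np.concatenate([fk(q,P)[0]-p for q,p,R in D]+[lam*P[1:][w],0.002*(P-P0)])
    P0=np.array([360,0,0,480,0,0,400,0,0,330.]); return least_squares(f,P0)
if __name__=="__main__":
    D=data()
    for lam in(.02,.1):
        r=solve(D,lam);print(round(r.cost,2),r.x.round(1).tolist())
    P=solve(D).x; np.save('P.npy',P)
    for q,p,R in D: print((fk(q,P)[0]-p).round(1))
E
python3 kin3.py
```

```text
0.1 [337.0, 0.4, -11.4, 558.6, 0.2, -16.2, 382.3, 0.0, -0.4, 375.7]
1.93 [333.7, 0.8, -11.4, 560.5, -1.2, -15.4, 381.0, 1.1, -1.3, 375.5]
[0. 0. 0.]
[0. 0. 0.]
[-0. -0. -0.]
[0. 0. 0.]
```

```bash
cat > plan.py <<'E'
from kin3 import *
P=np.load('P.npy')
lo=np.array([-3.06,-.37,-1.25,.18,-1.1,.23,-2.94]);hi=np.array([3.06,2.12,1.32,2.47,4.24,1.98,2.94])
def ik(p,R,q0,mg=.08,reg=2.0,tol=True):
    q0=np.clip(q0,lo+mg+1e-3,hi-mg-1e-3)
    f=lambda q:np.concatenate([fk(q,P)[0]-p,300*Ro.from_matrix(fk(q,P)[1]@R.T).as_rotvec(),reg*(q-q0)])
    r=least_squares(f,q0,bounds=(lo+mg,hi-mg),max_nfev=60)
    e=np.linalg.norm(r.fun[:6]); return r.x,e
def track(path,q0,mg=.03,n=1):
    q=q0;E=0;Q=[q0]
    for p,R in path:
        q,e=ik(p,R,q,mg,reg=1.0);E=max(E,e);Q.append(q)
    return np.array(Q),E
def Rg(gam,yb,flip=1):  # tool R for grasp: box yaw yb, tilt gam about box y (neg: approach points to closed end)
    d=np.array([np.sin(gam),0,-np.cos(gam)]); y=np.array([0,-1.*flip,0]); x=np.cross(y,d)
    return rz(yb)@np.stack([x,y,d],1)
E
cat > s1.py <<'E'
from plan import *
q0=np.array([0.267,0.588,0.086,1.604,-0.062,0.952,-1.174])
yb=.015; bo=np.array([567.3,-224.7]); xb,zb=14,21
g=np.array([*(bo+rz(yb)[:2,:2]@[xb,0]),zb]); pz=18.8
foot=np.array([*(bo+rz(yb)[:2,:2]@[-40,0])])
for gam in np.radians([-20,-30,-40,-50]):
    R0=Rg(gam,yb)
    pg=g+R0[:,2]*pz
    # approach: from current via tilt at z+150
    n=8; path=[(np.array([580,-221,205])*(1-s)+s*(pg+[0,0,120]),Rg(gam*s,yb)) for s in np.linspace(0,1,n)]+[(pg+[0,0,h],R0) for h in(80,40,0,40,80,120)]
    Q,E=track(path,q0); print("gamma",np.degrees(gam),"approach err",round(E,1),Q[-4].round(2))
    for psi in np.radians(np.arange(-180,181,30)):
        best=None
        for dx,dy in ((0,0),(60,0),(-60,0),(0,60),(0,-60)):
            f=foot+[dx,dy]
            pth=[]
            for s in np.linspace(0,1,13)[1:]:
                Rr=Ro.from_euler('z',psi*s).as_matrix()@ (rz(yb)@ry(-np.pi/2*s)@rz(yb).T)
                Rt=Rr@R0
                # foot position along path
                fp=np.array([*f,0.])*s+np.array([*foot,0.])*(1-s); fp[2]=120*(1-0*s)
                bz=Rr@np.array([0,0,1.]); bx=Rr@np.array([np.cos(yb),np.sin(yb),0])
                gp=fp+bx*(40+xb)+bz*(zb-15); gp[2]=max(gp[2],120)
                pth.append((gp+Rt[:,2]*pz,Rt))
            for h in(80,40,3): pth.append((pth[11][0]+[0,0,h-120],Rt))
            Q2,E2=track(pth,Q[-1])
            m=np.min(np.minimum(Q2-lo,hi-Q2))
            if best is None or (E2,-m)<(best[0],-best[1]): best=(E2,m,dx,dy,Q2[-1])
            if E2<1 and m>.1: break
        if best[0]<3: print("  psi",np.degrees(psi).round(),round(best[0],1),round(best[1],2),best[2:4],best[4].round(2))
E
time python3 s1.py
```

```text
gamma -20.0 approach err 0.0 [ 0.21  1.02  0.13  1.37 -0.    1.09 -1.26]
  psi 60.0 0.0 0.1 (60, 0) [ 1.38  1.5  -1.07  1.51 -0.04  0.9   0.36]
  psi 90.0 0.0 0.28 (0, 0) [ 1.15  1.48 -0.92  1.14 -0.02  1.53  0.56]
gamma -29.999999999999996 approach err 0.0 [ 0.19  1.12  0.14  1.17  0.02  1.35 -1.28]
  psi -90.0 2.1 0.03 (60, 0) [-0.82  1.55  1.22  1.83 -0.53  0.52 -2.91]
  psi 30.0 0.1 0.03 (0, -60) [ 1.56  1.28 -0.91  2.   -0.79  0.26  0.89]
  psi 60.0 0.0 0.21 (0, 0) [ 1.41  1.32 -0.95  1.69 -0.07  0.78  0.39]
  psi 90.0 0.0 0.37 (0, 0) [ 1.12  1.35 -0.83  1.26 -0.02  1.39  0.58]
  psi 120.0 0.0 0.12 (-60, 0) [ 0.93  1.37 -0.77  1.09  0.16  1.76  0.82]
  psi 180.0 0.0 0.03 (-60, 0) [0.21 1.28 0.07 1.05 0.18 1.83 1.8 ]
gamma -40.0 approach err 0.0 [ 0.17  1.25  0.16  0.95  0.04  1.62 -1.29]
  psi -90.0 0.0 0.08 (60, 0) [-0.73  1.36  1.11  1.86 -0.5   0.46 -2.84]
  psi 30.0 0.0 0.03 (0, -60) [ 1.41  1.09 -0.76  2.02 -0.98  0.26  0.93]
  psi 60.0 0.0 0.21 (0, 0) [ 1.31  1.17 -0.85  1.75 -0.11  0.69  0.37]
  psi 90.0 0.0 0.21 (0, 0) [ 1.08  1.22 -0.75  1.37 -0.    1.24  0.57]
  psi 12
[... 210 characters left out ...]
]
gamma -50.0 approach err 8.8 [ 0.12  1.41  0.36  0.7  -0.09  1.89 -1.2 ]
  psi -120.0 2.2 0.03 (0, -60) [-0.49  1.36  1.22  1.68 -0.66  0.9  -2.91]
  psi -90.0 0.0 0.03 (60, 0) [-0.64  1.25  1.09  1.87 -0.69  0.48 -2.56]
  psi 30.0 0.0 0.03 (0, -60) [ 1.23  0.94 -0.61  2.01 -0.94  0.26  0.75]
  psi 60.0 0.0 0.03 (60, 0) [ 0.99  1.   -0.51  1.68 -0.42  0.7   0.51]
  psi 90.0 0.0 0.03 (60, 0) [ 0.85  1.1  -0.46  1.32 -0.19  1.17  0.67]
  psi 120.0 0.0 0.03 (0, 60) [ 0.72  1.1  -0.5   1.33  0.02  1.34  0.88]
  psi 150.0 0.0 0.03 (0, 0) [ 0.6   1.18 -0.49  1.09  0.27  1.64  1.21]
  psi 180.0 0.0 0.03 (60, 0) [ 0.39  1.25 -0.48  0.89  0.51  1.8   1.57]
real	1m56.265s
user	1m55.167s
sys	0m0.092s
```

Emit:
{"fn": "arm_command", "kwargs": {"series": [{"offset": [0, 0, 0], "turn": [0, 0, 0]}, {"offset": [0, 0, 0], "turn": [0, 0, 0]}]}}

```text
t: 3.35
position: [556.4, -244.3, 271.8]
tool_rot: [-2.574, 0.241, 0.141]
ft_force: [-0.2, 0.3, 0.2]
gripper_width: 93.6
```

```bash
python3 log.py; python3 kin3.py; cat > rel.py <<'E'
# relative turn/offset from measured pose to target
from plan import *
from workcell import robot
def cur(): 
    s=robot.sense(); return np.array(s['position']),Ro.from_rotvec(s['tool_rot']).as_matrix(),np.array(s['qpos'])
def rel(p,R):
    p0,R0,_=cur(); print("offset cm",((p-p0)/10).round(2),"turn deg",np.degrees(Ro.from_matrix(R@R0.T).as_rotvec()).round(2))
E
python3 - <<'E'
from rel import *
R0=Rg(np.radians(-30),.015); g=np.array([581.3,-224.5,25]); p=g+18.8*R0[:,2]; print(p,R0)
rel(p+[0,0,100],R0); rel(p+[0,0,30],R0); rel(p,R0)
E
```

```text
{'t': 3.35, 'qpos': [0.613, 0.744, 0.009, 1.253, -0.42, 1.541, -1.038], 'position': [556.445, -244.294, 271.751], 'tool_rot': [-2.574, 0.241, 0.141], 'ft_force': [-0.15, 0.266, 0.236], 'gripper_width': 93.63673944239952}
[[0.978, -0.2, -0.051], [-0.143, -0.835, 0.531], [-0.149, -0.512, -0.846]]
0.1 [337.0, 0.3, -11.4, 558.7, 0.2, -16.2, 382.3, 0.0, -0.4, 375.7]
1.94 [333.9, 0.6, -11.5, 560.4, -1.1, -15.5, 381.2, 0.9, -1.1, 375.5]
[0. 0. 0.]
[0. 0. 0.]
[-0. -0. -0.]
[-0. -0. -0.]
[ 0. -0.  0.]
[ 571.90105748 -224.64099471    8.71872241] [[ 0.86592798  0.01499944 -0.49994375]
 [ 0.01298989 -0.9998875  -0.00749972]
 [-0.5         0.         -0.8660254 ]]
offset cm [  1.55   1.97 -16.3 ] turn deg [-28.3   22.85  19.22]
offset cm [  1.55   1.97 -23.3 ] turn deg [-28.3   22.85  19.22]
offset cm [  1.55   1.97 -26.3 ] turn deg [-28.3   22.85  19.22]
```

Emit:
{"fn": "arm_command", "kwargs": {"series": [{"offset": [0.4, 0.5, -3], "turn": [-5.7, 4.6, 3.9]}, {"offset": [0.8, 1, -6], "turn": [-11.4, 9.2, 7.8]}, {"offset": [1.2, 1.5, -9], "turn": [-17.1, 13.8, 11.7]}, {"offset": [1.55, 1.97, -12], "turn": [-22.8, 18.4, 15.5]}, {"offset": [1.55, 1.97, -15], "turn": [-28.3, 22.85, 19.2]}, {"offset": [1.55, 1.97, -17], "turn": [-28.3, 22.85, 19.2]}, {"offset": [1.55, 1.97, -17], "turn": [-28.3, 22.85, 19.2]}, {"offset": [1.55, 1.97, -17], "turn": [-28.3, 22.85, 19.2]}]}}

```text
t: 4.35
position: [572.5, -227.3, 104.4]
tool_rot: [3.032, 0.016, -0.809]
ft_force: [-0.3, -0.2, 1.1]
gripper_width: 93.5
```

```bash
python3 log.py;python3 - <<'E'
from rel import *
R0=Rg(np.radians(-30),.015); g=np.array([581.3,-224.5,25]); p=g+18.8*R0[:,2]
rel(p,R0)
import cv2
for n in("scene","top"): cv2.imwrite(f"pics/{n}1.png",robot.capture(n)[:,:,::-1])
a=cv2.imread("pics/scene1.png")[150:290,90:270];b=cv2.imread("pics/top1.png")[130:290,240:420]
cv2.imwrite("pics/c1.png",np.hstack([cv2.resize(a,(400,311),interpolation=2),cv2.resize(b,(350,311),interpolation=2)]))
E
```

```text
{'t': 4.35, 'qpos': [0.18, 1.008, 0.166, 1.147, 0.016, 1.492, -1.261], 'position': [572.46, -227.279, 104.358], 'tool_rot': [3.032, 0.016, -0.809], 'ft_force': [-0.321, -0.167, 1.067], 'gripper_width': 93.467069305456}
[[0.867, 0.011, -0.498], [0.009, -1.0, -0.006], [-0.498, 0.001, -0.867]]
offset cm [-0.06  0.26 -9.56] turn deg [0.05 0.11 0.26]
```

View pics/c1.png

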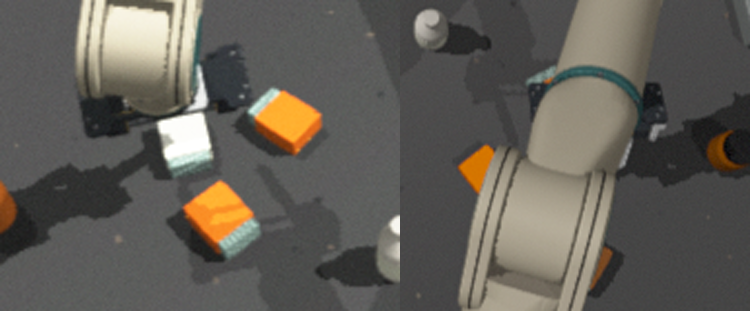

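Emit:
{"fn": "arm_command", "kwargs": {"series": [{"offset": [0, 0.2, -2.5], "turn": [0, 0, 0]}, {"offset": [-0.05, 0.2, -5], "turn": [0, 0, 0]}, {"offset": [-0.05, 0.2, -7], "turn": [0, 0, 0]}, {"offset": [-0.05, 0.2, -8.5], "turn": [0, 0, 0]}, {"offset": [-0.05, 0.2, -9.5], "turn": [0, 0, 0]}, {"offset": [-0.05, 0.2, -9.5], "turn": [0, 0, 0]}, {"offset": [-0.05, 0.2, -9.5], "turn": [0, 0, 0]}]}}

```text
t: 5.32
position: [573.0, -222.2, 7.6]
tool_rot: [3.031, 0.023, -0.812]
ft_force: [0.4, 0.7, 0.1]
gripper_width: 94.1
```

```bash
python3 log.py;python3 - <<'E'
from rel import *
R0=Rg(np.radians(-30),.015); g=np.array([581.3,-224.5,25]); p=g+18.8*R0[:,2]
rel(p,R0)
E
```

```text
{'t': 5.325, 'qpos': [0.177, 1.121, 0.154, 1.171, 0.007, 1.359, -1.278], 'position': [573.004, -222.228, 7.563], 'tool_rot': [3.031, 0.023, -0.812], 'ft_force': [0.439, 0.666, 0.105], 'gripper_width': 94.09243985665758}
[[0.866, 0.015, -0.5], [0.013, -1.0, -0.007], [-0.5, -0.0, -0.866]]
offset cm [-0.11 -0.24  0.12] turn deg [-0.02 -0.01 -0.02]
```

Emit:
{"fn": "arm_command", "kwargs": {"series": [{"offset": [0, 0, 0], "turn": [0, 0, 0]}, {"offset": [0, 0, 0], "turn": [0, 0, 0]}, {"offset": [0, 0, 0], "turn": [0, 0, 0]}, {"offset": [0, 0, 0], "turn": [0, 0, 0]}, {"offset": [0, 0, 0], "turn": [0, 0, 0]}, {"offset": [0, 0, 0], "turn": [0, 0, 0]}], "claw": 0}}

```text
t: 6.08
position: [572.6, -222.7, 7.2]
tool_rot: [3.03, 0.023, -0.813]
ft_force: [0.8, -1.5, 0.3]
gripper_width: 56.9
```

```bash
python3 log.py
```

```text
{'t': 6.075, 'qpos': [0.177, 1.122, 0.155, 1.171, 0.008, 1.359, -1.278], 'position': [572.606, -222.696, 7.183], 'tool_rot': [3.03, 0.023, -0.813], 'ft_force': [0.817, -1.479, 0.284], 'gripper_width': 56.90847783705173}
[[0.865, 0.015, -0.501], [0.013, -1.0, -0.008], [-0.501, 0.0, -0.866]]
```

```bash
cat > s2.py <<'E'
from rel import *
p0,R0,q0=cur(); yb=.015
g0=p0-18.8*R0[:,2]; print("g0",g0.round(1))
g1=np.array([560,-233.5,170.])
path=[(p0+[0,0,h],R0) for h in(50,100,146.5)]
rows=[]
for s in np.linspace(0,1,17)[1:]:
    Rr=rz(np.pi/2*s)@rz(yb)@ry(-np.pi/2*s)@rz(yb).T
    Rt=Rr@R0; gp=np.array([*(g0[:2]*(1-s)+g1[:2]*s),170]); p=gp+18.8*Rt[:,2]
    path.append((p,Rt)); 
for h in(120,90,60): path.append((path[18][0]+[0,0,h-170],Rt))
Q,E=track(path,q0); print(E,np.min(Q-lo,0).round(2),np.min(hi-Q,0).round(2)); print(Q[-1].round(2),np.abs(np.diff(Q,axis=0)).max().round(2))
pa,Ra=path[2]
for k in (2,10):
    pa,Ra=path[k]
    for p,R in path[k+1:k+9]: print(((p-pa)/10).round(1).tolist(),np.degrees(Ro.from_matrix(R@Ra.T).as_rotvec()).round(1).tolist())
    print()
E
python3 s2.py
```

```text
g0 [ 582.  -222.5   23.5]
0.0018986463101480497 [3.23 0.99 0.44 0.94 0.95 0.45 1.66] [1.95 0.77 1.15 0.71 4.16 0.41 2.34]
[ 1.05  1.35 -0.77  1.16 -0.08  1.43  0.6 ] 0.18
[0.0, -0.1, -0.1] [0.4, -5.6, 5.6]
[0.1, -0.2, -0.1] [1.3, -11.2, 11.2]
[0.1, -0.3, -0.2] [2.7, -16.7, 16.8]
[0.2, -0.4, -0.2] [4.8, -22.1, 22.2]
[0.2, -0.4, -0.2] [7.3, -27.4, 27.6]
[0.2, -0.3, -0.2] [10.4, -32.6, 32.8]
[0.2, -0.3, -0.2] [14.1, -37.6, 37.8]
[0.2, -0.2, -0.2] [18.3, -42.3, 42.6]

[-0.1, 0.1, 0.1] [4.2, -3.7, 5.6]
[-0.2, 0.2, 0.1] [8.8, -7.0, 11.2]
[-0.3, 0.3, 0.2] [13.8, -9.9, 16.8]
[-0.5, 0.4, 0.3] [19.0, -12.3, 22.2]
[-0.7, 0.5, 0.4] [24.6, -14.2, 27.6]
[-0.9, 0.6, 0.6] [30.4, -15.7, 32.8]
[-1.2, 0.7, 0.7] [36.5, -16.6, 37.8]
[-1.5, 0.7, 0.9] [42.9, -17.0, 42.6]
```

Emit:
{"fn": "arm_command", "kwargs": {"series": [{"offset": [0, 0, 1.5], "turn": [0, 0, 0]}, {"offset": [0, 0, 4], "turn": [0, 0, 0]}, {"offset": [0, 0, 7], "turn": [0, 0, 0]}, {"offset": [0, 0, 10], "turn": [0, 0, 0]}, {"offset": [0, 0, 13], "turn": [0, 0, 0]}, {"offset": [0, 0, 14.7], "turn": [0, 0, 0]}, {"offset": [0, 0, 14.7], "turn": [0, 0, 0]}]}}

```text
t: 6.95
position: [573.5, -222.2, 155.8]
tool_rot: [3.032, 0.023, -0.809]
ft_force: [0.2, 0.1, -2.6]
gripper_width: 57.0
```

```bash
python3 log.py
```

```text
{'t': 6.95, 'qpos': [0.172, 0.955, 0.169, 1.118, 0.02, 1.574, -1.255], 'position': [573.459, -222.174, 155.796], 'tool_rot': [3.032, 0.023, -0.809], 'ft_force': [0.243, 0.092, -2.551], 'gripper_width': 57.026521596111365}
[[0.867, 0.015, -0.498], [0.013, -1.0, -0.008], [-0.498, -0.0, -0.867]]
```

Box held (about 2.5 N weight). Rotating now, first half and then second.

Emit:
{"fn": "arm_command", "kwargs": {"series": [{"offset": [0.0, -0.1, -0.1], "turn": [0.4, -5.6, 5.6]}, {"offset": [0.1, -0.2, -0.1], "turn": [1.3, -11.2, 11.2]}, {"offset": [0.1, -0.3, -0.2], "turn": [2.7, -16.7, 16.8]}, {"offset": [0.2, -0.4, -0.2], "turn": [4.8, -22.1, 22.2]}, {"offset": [0.2, -0.4, -0.2], "turn": [7.3, -27.4, 27.6]}, {"offset": [0.2, -0.3, -0.2], "turn": [10.4, -32.6, 32.8]}, {"offset": [0.2, -0.3, -0.2], "turn": [14.1, -37.6, 37.8]}, {"offset": [0.2, -0.2, -0.2], "turn": [18.3, -42.3, 42.6]}, {"offset": [0.2, -0.2, -0.2], "turn": [18.3, -42.3, 42.6]}]}}

```text
t: 8.07
position: [571.1, -227.5, 150.1]
tool_rot: [-2.783, -1.165, -0.357]
ft_force: [-0.6, 0.3, -2.4]
gripper_width: 56.6
```

```bash
python3 log.py; python3 - <<'E'
from rel import *
R0=Rg(np.radians(-30),.015)
for s in(.5,1):
    Rt=rz(np.pi/2*s)@rz(.015)@ry(-np.pi/2*s)@rz(.015).T@R0
    rel(np.array([560,-233.5,170])+18.8*Rt[:,2],Rt)
E
```

```text
{'t': 8.075, 'qpos': [0.692, 0.636, -0.328, 1.763, -0.081, 0.687, -0.285], 'position': [571.122, -227.492, 150.094], 'tool_rot': [-2.783, -1.165, -0.357], 'ft_force': [-0.563, 0.278, -2.394], 'gripper_width': 56.64098653056733}
[[0.679, 0.713, 0.175], [0.688, -0.701, 0.185], [0.254, -0.005, -0.967]]
offset cm [-0.77 -0.25  0.17] turn deg [-0.02 -0.39  0.4 ]
offset cm [-1.14  1.03  1.05] turn deg [ 42.97 -17.53  42.85]
```

Emit:
{"fn": "arm_command", "kwargs": {"series": [{"offset": [-0.1, 0.1, 0.1], "turn": [4.2, -3.7, 5.6]}, {"offset": [-0.2, 0.2, 0.1], "turn": [8.8, -7.0, 11.2]}, {"offset": [-0.3, 0.3, 0.2], "turn": [13.8, -9.9, 16.8]}, {"offset": [-0.5, 0.4, 0.3], "turn": [19.0, -12.3, 22.2]}, {"offset": [-0.7, 0.5, 0.4], "turn": [24.6, -14.2, 27.6]}, {"offset": [-0.9, 0.6, 0.6], "turn": [30.4, -15.7, 32.8]}, {"offset": [-1.1, 0.9, 0.9], "turn": [36.5, -16.8, 37.8]}, {"offset": [-1.1, 1.0, 1.0], "turn": [43.0, -17.5, 42.8]}, {"offset": [-1.1, 1.0, 1.0], "turn": [43.0, -17.5, 42.8]}, {"offset": [-1.1, 1.0, 1.0], "turn": [43.0, -17.5, 42.8]}]}}

```text
t: 9.32
position: [563.9, -212.6, 161.8]
tool_rot: [-1.565, -1.598, -0.91]
ft_force: [0.4, 1.5, -2.0]
gripper_width: 56.6
```

```bash
python3 log.py; python3 - <<'E'
from rel import *
R0=Rg(np.radians(-30),.015)
Rt=rz(np.pi/2)@rz(.015)@ry(-np.pi/2)@rz(.015).T@R0
rel(np.array([560,-233.5,58])+18.8*Rt[:,2],Rt)
import cv2
for n in("scene","top"): cv2.imwrite(f"pics/{n}2.png",robot.capture(n)[:,:,::-1])
a=cv2.imread("pics/scene2.png")[100:280,50:270];b=cv2.imread("pics/top2.png")[130:290,240:440]
cv2.imwrite("pics/c2.png",np.hstack([cv2.resize(a,(400,327),interpolation=2),cv2.resize(b,(400,327),interpolation=2)]))
E
```

```text
{'t': 9.325, 'qpos': [1.057, 1.2, -0.799, 1.188, -0.154, 1.506, 0.533], 'position': [563.897, -212.564, 161.841], 'tool_rot': [-1.565, -1.598, -0.91], 'ft_force': [0.383, 1.501, -2.001], 'gripper_width': 56.559610376487996}
[[-0.014, 1.0, -0.013], [0.499, 0.018, 0.866], [0.867, 0.005, -0.499]]
offset cm [ -0.41  -0.47 -11.32] turn deg [-0.06  0.3  -0.17]
```

View pics/c2.png

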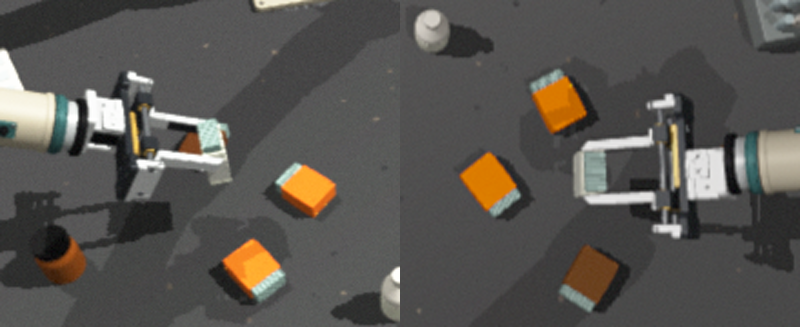

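Emit:
{"fn": "arm_command", "kwargs": {"series": [{"offset": [0, 0, -3], "turn": [0, 0, 0]}, {"offset": [0, 0, -6], "turn": [0, 0, 0]}, {"offset": [0, 0, -8.5], "turn": [0, 0, 0]}, {"offset": [0, 0, -10.2], "turn": [0, 0, 0]}, {"offset": [0, 0, -11], "turn": [0, 0, 0]}, {"offset": [0, 0, -11.2], "turn": [0, 0, 0]}, {"offset": [0, 0, -11.2], "turn": [0, 0, 0]}]}}

```text
t: 10.3
position: [564.0, -214.2, 50.7]
tool_rot: [-1.564, -1.598, -0.915]
ft_force: [-0.1, -0.5, -2.7]
gripper_width: 57.2
```

```bash
python3 log.py; python3 - <<'E'
from rel import *
p,R,q=cur(); print((p-18.8*R[:,2]).round(1))
E
```

```text
{'t': 10.3, 'qpos': [1.042, 1.344, -0.76, 1.161, -0.095, 1.427, 0.613], 'position': [563.974, -214.157, 50.747], 'tool_rot': [-1.564, -1.598, -0.915], 'ft_force': [-0.145, -0.475, -2.662], 'gripper_width': 57.17271687058745}
[[-0.016, 1.0, -0.01], [0.497, 0.017, 0.867], [0.867, 0.008, -0.498]]
[ 564.2 -230.5   60.1]
```

Emit:
{"fn": "arm_command", "kwargs": {"series": [{"offset": [0, 0, -0.2], "turn": [0, 0, 0]}, {"offset": [0, 0, -0.4], "turn": [0, 0, 0]}, {"offset": [0, 0, -0.4], "turn": [0, 0, 0]}]}}

```text
t: 10.68
position: [563.9, -214.1, 47.6]
tool_rot: [-1.563, -1.597, -0.916]
ft_force: [-0.8, -2.7, 3.9]
gripper_width: 57.3
```

Emit:
{"fn": "arm_command", "kwargs": {"series": [{"offset": [0, 0, -0.15], "turn": [0, 0, 0]}, {"offset": [0, 0, -0.15], "turn": [0, 0, 0]}]}}

```text
t: 10.92
position: [564.4, -214.2, 47.0]
tool_rot: [-1.563, -1.597, -0.918]
ft_force: [-0.7, -3.2, 7.7]
gripper_width: 57.2
```

Emit:
{"fn": "arm_command", "kwargs": {"series": [{"offset": [0, 0, 0.15], "turn": [0, 0, 0]}, {"offset": [0, 0, 0.15], "turn": [0, 0, 0]}]}}

```text
t: 11.18
position: [564.4, -214.2, 47.0]
tool_rot: [-1.564, -1.598, -0.916]
ft_force: [1.7, -1.9, 4.9]
gripper_width: 56.7
```

Emit:
{"fn": "arm_command", "kwargs": {"series": [{"offset": [0, 0, 0], "turn": [0, 0, 0]}, {"offset": [0, 0, 0], "turn": [0, 0, 0]}, {"offset": [0, 0, 0], "turn": [0, 0, 0]}, {"offset": [0, 0, 0], "turn": [0, 0, 0]}, {"offset": [0, 0, 0], "turn": [0, 0, 0]}], "claw": 1}}

```text
t: 11.8
position: [563.5, -214.0, 45.9]
tool_rot: [-1.564, -1.597, -0.914]
ft_force: [0.5, -0.2, -0.9]
gripper_width: 93.9
```

```bash
python3 log.py; python3 - <<'E'
from rel import *
import cv2
for n in("scene","top"): cv2.imwrite(f"pics/{n}3.png",robot.capture(n)[:,:,::-1])
a=cv2.imread("pics/scene3.png")[130:270,70:240];b=cv2.imread("pics/top3.png")[150:280,260:420]
cv2.imwrite("pics/c3.png",np.hstack([cv2.resize(a,(400,327),interpolation=2),cv2.resize(b,(400,327),interpolation=2)]))
E
```

```text
{'t': 11.8, 'qpos': [1.041, 1.35, -0.758, 1.16, -0.092, 1.425, 0.616], 'position': [563.46, -213.984, 45.929], 'tool_rot': [-1.564, -1.597, -0.914], 'ft_force': [0.454, -0.165, -0.928], 'gripper_width': 93.90465264523827}
[[-0.015, 1.0, -0.011], [0.497, 0.017, 0.868], [0.868, 0.007, -0.497]]
```

View pics/c3.png

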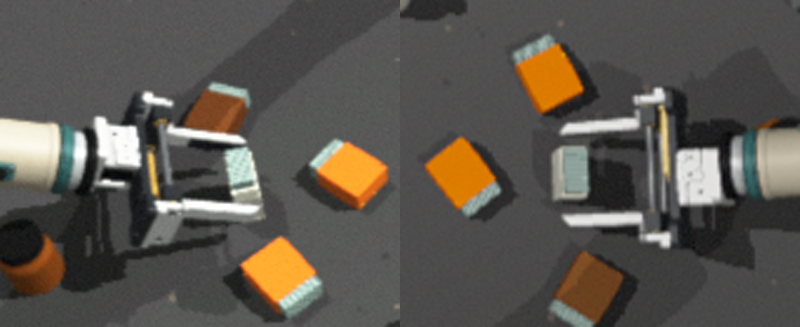

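Emit:
{"fn": "arm_command", "kwargs": {"series": [{"offset": [0, -1.3, 0.75], "turn": [0, 0, 0]}, {"offset": [0, -3.5, 2], "turn": [0, 0, 0]}, {"offset": [0, -6, 3.5], "turn": [0, 0, 0]}, {"offset": [0, -8.7, 5], "turn": [0, 0, 0]}, {"offset": [0, -10.5, 8], "turn": [0, 0, 0]}, {"offset": [0, -10.5, 12], "turn": [0, 0, 0]}, {"offset": [0, -10.5, 15], "turn": [0, 0, 0]}, {"offset": [0, -10.5, 15], "turn": [0, 0, 0]}]}}

```text
t: 12.9
position: [564.4, -319.8, 199.2]
tool_rot: [-1.566, -1.602, -0.916]
ft_force: [-0.6, 0.7, -0.4]
gripper_width: 93.7
```

```bash
python3 log.py; python3 - <<'E'
from rel import *
import cv2
for n in("scene","top"): cv2.imwrite(f"pics/{n}4.png",robot.capture(n)[:,:,::-1])
a=cv2.imread("pics/scene4.png")[130:270,70:240];b=cv2.imread("pics/top4.png")[150:280,260:420]
cv2.imwrite("pics/c4.png",np.hstack([cv2.resize(a,(400,327),interpolation=2),cv2.resize(b,(400,327),interpolation=2)]))
E
cat > s3.py <<'E'
from rel import *
import sys
p0,R0,q0=cur()
pp=np.array([542.3,223.0]);yw=-.229; H=rz(yw)
hinge=np.array([*(pp+(H@[105,0,0])[:2]),62.]); 
def tabp(th,lat): return hinge+H@ry(th)@np.array([-190,lat,50.])
def toolR(th,sg): 
    return H@ry(th)@np.stack([[-sg*-1.,0,0],[0,-sg*1.,0],[0,0,-1.]],1)
if __name__=="__main__":
  for sg in(1,-1):
    Rt=toolR(0,sg); assert np.linalg.det(Rt)>0
    rv=Ro.from_matrix(Rt@R0.T).as_rotvec(); print("sg",sg,np.degrees(rv))
    g=tabp(0,0); pt=g+18.8*Rt[:,2]; up=pt+[0,0,70]
    path=[]
    mid=np.array([600,-100,260])
    for s in np.linspace(0,1,21)[1:]:
        p=p0*(1-s)+up*s; p[2]=max(p[2],230) if s<.9 else p[2]
        path.append((p,Ro.from_rotvec(rv*min(1,s*1.3)).as_matrix()@R0))
    path+=[(pt+[0,0,35],Rt),(pt,Rt)]
    for th,l in((0,8),(0,16),(.1,16),(.2,16),(.3,16),(.38,16)):
        R=toolR(th,sg); path.append((tabp(th,l)+18.8*R[:,2],R))
    Q,E=track(path,q0); print(round(E,2),np.min(Q-lo,0).round(2),np.min(hi-Q,0).round(2),np.abs(np.diff(Q,axis=0)).max(0).round(2)); print(Q[22].round(2),Q[-1].round(2))
E
python3 s3.py
```

```text
{'t': 12.9, 'qpos': [1.054, 1.253, -0.773, 0.837, -0.139, 1.815, 0.532], 'position': [564.431, -319.787, 199.197], 'tool_rot': [-1.566, -1.602, -0.916], 'ft_force': [-0.582, 0.656, -0.397], 'gripper_width': 93.69931050759072}
[[-0.018, 1.0, -0.008], [0.5, 0.016, 0.866], [0.866, 0.011, -0.5]]
sg 1 [-42.73708057  53.52662135 -93.45328286]
0.0 [2.53 0.69 0.48 0.66 0.67 0.32 0.54] [1.93 0.86 1.36 0.42 4.19 0.17 2.41] [0.19 0.13 0.09 0.2  0.1  0.17 0.29]
[-0.51  0.61 -0.04  1.98  0.05  0.55 -2.38] [-0.28  0.72 -0.18  1.55 -0.12  1.18 -2.17]
sg -1 [-50.28751424 -40.15089115  68.19650414]
0.0 [2.99 0.9  0.27 0.66 0.96 0.52 3.01] [2.01 0.86 2.09 0.5  3.5  0.17 2.19] [0.12 0.09 0.08 0.11 0.12 0.14 0.14]
[-0.04  0.72 -0.77  1.97  0.74  0.75  0.08] [ 0.12  0.9  -0.95  1.53  0.41  1.28  0.47]
```

View pics/c4.png

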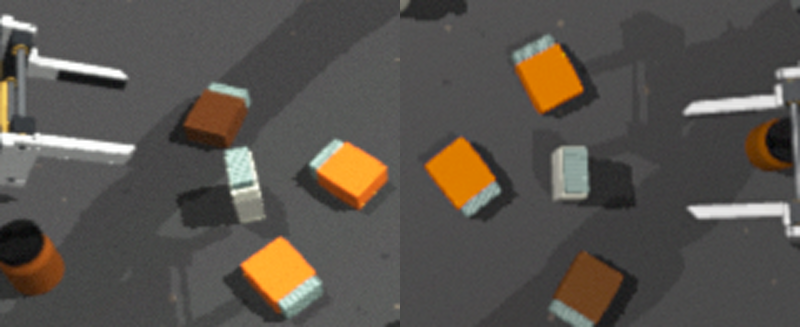

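Emit:
{"fn": "arm_command", "kwargs": {"series": [{"offset": [0, 1, 4], "turn": [-4.2, -3.3, 5.7]}, {"offset": [-0.5, 5, 7], "turn": [-8.4, -6.7, 11.4]}, {"offset": [-1.5, 10, 7], "turn": [-12.6, -10, 17]}, {"offset": [-2.5, 15, 7], "turn": [-16.8, -13.4, 22.7]}, {"offset": [-3.5, 20, 7], "turn": [-21, -16.7, 28.4]}, {"offset": [-4.5, 25, 7], "turn": [-25.1, -20.1, 34.1]}, {"offset": [-5.5, 30, 7], "turn": [-29.3, -23.4, 39.8]}, {"offset": [-6.5, 35, 7], "turn": [-33.5, -26.8, 45.5]}, {"offset": [-7.5, 40, 7], "turn": [-37.7, -30.1, 51.1]}, {"offset": [-8.5, 45, 7], "turn": [-41.9, -33.5, 56.8]}, {"offset": [-9.5, 50, 7], "turn": [-46.1, -36.8, 62.5]}, {"offset": [-10.5, 55, 7], "turn": [-50.3, -40.2, 68.2]}]}}

```text
t: 14.5
position: [458.1, 231.7, 265.2]
tool_rot: [0.353, 3.12, -0.003]
ft_force: [0.7, -0.0, 0.0]
gripper_width: 93.8
```

Emit:
{"fn": "arm_command", "kwargs": {"series": [{"offset": [0, 0, 0], "turn": [0, 0, 0]}, {"offset": [0, 0, 0], "turn": [0, 0, 0]}]}}

```text
t: 14.75
position: [458.0, 230.4, 265.0]
tool_rot: [-0.356, -3.12, 0.001]
ft_force: [-0.5, 0.1, -0.2]
gripper_width: 94.2
```

```bash
python3 log.py; python3 - <<'E'
from s3 import *
R=toolR(0,-1); pt=tabp(0,0)+18.8*R[:,2]; print(pt); rel(pt,R)
import cv2
for n in("scene","top"): cv2.imwrite(f"pics/{n}5.png",robot.capture(n)[:,:,::-1])
a=cv2.imread("pics/scene5.png")[70:230,240:400];b=cv2.imread("pics/top5.png")[170:300,120:250]
cv2.imwrite("pics/c5.png",np.hstack([cv2.resize(a,(400,400),interpolation=2),cv2.resize(b,(400,400),interpolation=2)]))
E
```

```text
{'t': 14.75, 'qpos': [0.109, 0.498, -0.939, 1.798, 0.451, 1.08, 0.352], 'position': [458.031, 230.423, 264.97], 'tool_rot': [-0.356, -3.12, 0.001], 'ft_force': [-0.501, 0.112, -0.192], 'gripper_width': 94.21520919249132}
[[-0.974, 0.225, -0.002], [0.225, 0.974, -0.001], [0.002, -0.001, -1.0]]
[459.51901972 242.29531818  93.2       ]
offset cm [  0.15   1.19 -17.18] turn deg [ 0.03 -0.11 -0.11]
```

View pics/c5.png

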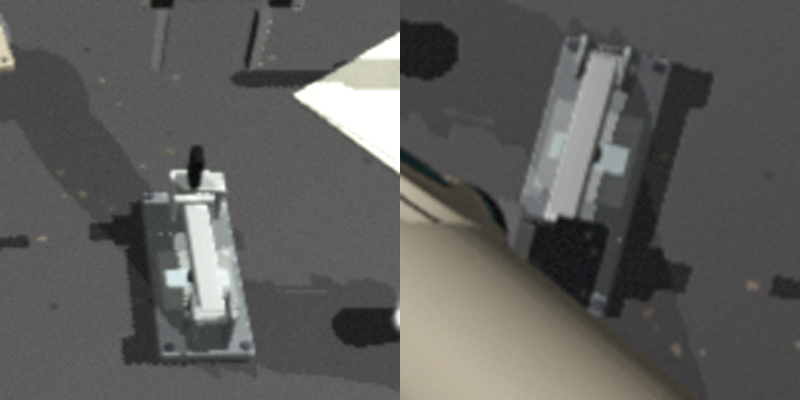

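Emit:
{"fn": "arm_command", "kwargs": {"series": [{"offset": [0.1, 0.6, -4], "turn": [0, 0, 0]}, {"offset": [0.15, 1.2, -8], "turn": [0, 0, 0]}, {"offset": [0.15, 1.2, -11.5], "turn": [0, 0, 0]}, {"offset": [0.15, 1.2, -14], "turn": [0, 0, 0]}, {"offset": [0.15, 1.2, -16], "turn": [0, 0, 0]}, {"offset": [0.15, 1.2, -17], "turn": [0, 0, 0]}, {"offset": [0.15, 1.2, -17], "turn": [0, 0, 0]}, {"offset": [0.15, 1.2, -17], "turn": [0, 0, 0]}]}}

```text
t: 15.85
position: [460.7, 242.8, 96.6]
tool_rot: [0.359, 3.12, 0.003]
ft_force: [-0.1, -0.3, -0.0]
gripper_width: 93.5
```

```bash
python3 log.py; python3 - <<'E'
from s3 import *
R=toolR(0,-1); pt=tabp(0,0)+18.8*R[:,2]; print(pt); rel(pt,R)
import cv2
for n in("scene",): cv2.imwrite(f"pics/{n}6.png",robot.capture(n)[:,:,::-1])
a=cv2.imread("pics/scene6.png")[70:230,240:400]
cv2.imwrite("pics/c6.png",cv2.resize(a,(560,560),interpolation=2))
E
```

```text
{'t': 15.85, 'qpos': [-0.055, 0.711, -0.748, 1.967, 0.712, 0.745, 0.109], 'position': [460.698, 242.781, 96.62], 'tool_rot': [0.359, 3.12, 0.003], 'ft_force': [-0.133, -0.316, -0.014], 'gripper_width': 93.53981134647503}
[[-0.974, 0.227, 0.001], [0.227, 0.974, 0.002], [-0.0, 0.002, -1.0]]
[459.51901972 242.29531818  93.2       ]
offset cm [-0.12 -0.05 -0.34] turn deg [-0.09  0.05  0.02]
```

View pics/c6.png

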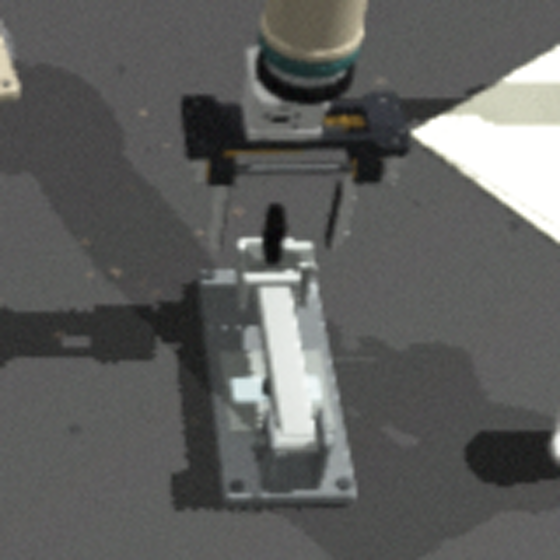

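The tab at crop (274,235) lies midway between the fingers at (220,215) and (338,215). Going 2 mm lower and closing.

Emit:
{"fn": "arm_command", "kwargs": {"series": [{"offset": [-0.1, 0, -0.2], "turn": [0, 0, 0]}, {"offset": [-0.1, 0, -0.2], "turn": [0, 0, 0]}, {"offset": [-0.1, 0, -0.2], "turn": [0, 0, 0]}, {"offset": [-0.1, 0, -0.2], "turn": [0, 0, 0]}, {"offset": [-0.1, 0, -0.2], "turn": [0, 0, 0]}, {"offset": [-0.1, 0, -0.2], "turn": [0, 0, 0]}, {"offset": [-0.1, 0, -0.2], "turn": [0, 0, 0]}, {"offset": [-0.1, 0, -0.2], "turn": [0, 0, 0]}, {"offset": [-0.1, 0, -0.2], "turn": [0, 0, 0]}], "claw": 0}}

```text
t: 17.02
position: [459.0, 243.0, 94.0]
tool_rot: [-0.358, -3.121, -0.002]
ft_force: [-0.2, -0.2, 0.1]
gripper_width: 13.8
```

```bash
python3 log.py
```

```text
{'t': 17.025, 'qpos': [-0.06, 0.713, -0.744, 1.971, 0.716, 0.739, 0.103], 'position': [459.049, 243.045, 94.032], 'tool_rot': [-0.358, -3.121, -0.002], 'ft_force': [-0.206, -0.237, 0.105], 'gripper_width': 13.768160650077842}
[[-0.974, 0.226, 0.0], [0.226, 0.974, 0.001], [0.0, 0.001, -1.0]]
```

Emit:
{"fn": "arm_command", "kwargs": {"series": [{"offset": [0.09, 0.39, 0], "turn": [0, 0, 0]}, {"offset": [0.18, 0.78, 0], "turn": [0, 0, 0]}, {"offset": [0.27, 1.17, 0], "turn": [0, 0, 0]}, {"offset": [0.36, 1.56, 0], "turn": [0, 0, 0]}, {"offset": [0.36, 1.56, 0], "turn": [0, 0, 0]}, {"offset": [0.36, 1.56, 0], "turn": [0, 0, 0]}]}}

```text
t: 17.77
position: [462.2, 256.4, 94.0]
tool_rot: [-0.359, -3.12, 0.006]
ft_force: [-2.0, -7.0, 7.1]
gripper_width: 14.0
```

```bash
python3 log.py; python3 - <<'E'
from s3 import *
import cv2
for n in("scene",): cv2.imwrite(f"pics/{n}7.png",robot.capture(n)[:,:,::-1])
a=cv2.imread("pics/scene7.png")[90:210,260:380]
cv2.imwrite("pics/c7.png",cv2.resize(a,(560,560),interpolation=2))
p0,R0,_=cur()
u=H@[0,1,0]
print("lateral from start", (p0-np.array([459.05,243.05,94.03]))@u)
# relative rows for lift about the hinge axis
for th in np.arange(0,.381,.0475):
    Rr=H@ry(th)@H.T; h=hinge
    p=h+Rr@(p0-h); print(((p-p0)/10).round(2).tolist(),np.degrees(Ro.from_matrix(Rr).as_rotvec()).round(2).tolist())
E
```

```text
{'t': 17.775, 'qpos': [-0.086, 0.724, -0.742, 1.944, 0.712, 0.759, 0.093], 'position': [462.184, 256.394, 93.952], 'tool_rot': [-0.359, -3.12, 0.006], 'ft_force': [-1.962, -6.965, 7.095], 'gripper_width': 13.966146124257598}
[[-0.974, 0.227, -0.001], [0.227, 0.974, -0.003], [0.0, -0.004, -1.0]]
lateral from start 13.670384474521974
[0.0, 0.0, 0.0] [0.0, 0.0, 0.0]
[0.17, -0.04, 0.9] [0.62, 2.65, 0.0]
[0.38, -0.09, 1.79] [1.24, 5.3, 0.0]
[0.63, -0.15, 2.67] [1.85, 7.95, 0.0]
[0.92, -0.21, 3.54] [2.47, 10.6, 0.0]
[1.25, -0.29, 4.39] [3.09, 13.25, 0.0]
[1.62, -0.38, 5.23] [3.71, 15.9, 0.0]
[2.03, -0.47, 6.05] [4.32, 18.55, 0.0]
[2.48, -0.58, 6.84] [4.94, 21.2, 0.0]
```

View pics/c7.png

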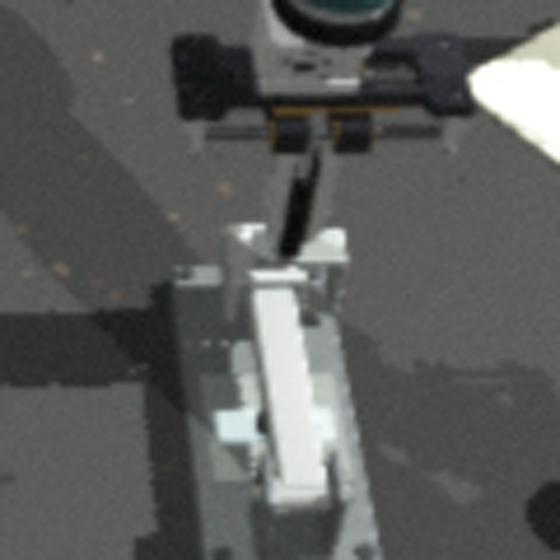

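Emit:
{"fn": "arm_command", "kwargs": {"series": [{"offset": [0.05, 0.2, 0], "turn": [0, 0, 0]}, {"offset": [0.05, 0.2, 0.05], "turn": [0, 0, 0]}, {"offset": [0.05, 0.2, 0.05], "turn": [0, 0, 0]}]}}

```text
t: 18.2
position: [462.5, 257.7, 94.0]
tool_rot: [-0.359, -3.12, 0.007]
ft_force: [-1.7, -6.8, 3.7]
gripper_width: 13.7
```

```bash
python3 log.py; python3 - <<'E'
from s3 import *
p0,R0,_=cur(); print("lateral", (p0-np.array([459.05,243.05,94.03]))@(H@[0,1,0]))
E
```

```text
{'t': 18.2, 'qpos': [-0.089, 0.725, -0.742, 1.941, 0.71, 0.763, 0.093], 'position': [462.501, 257.668, 94.001], 'tool_rot': [-0.359, -3.12, 0.007], 'ft_force': [-1.69, -6.757, 3.698], 'gripper_width': 13.669710274076325}
[[-0.974, 0.227, -0.002], [0.227, 0.974, -0.004], [0.001, -0.005, -1.0]]
lateral 15.019369986747751
```

Emit:
{"fn": "arm_command", "kwargs": {"series": [{"offset": [0.08, -0.02, 0.45], "turn": [0.3, 1.3, 0]}, {"offset": [0.17, -0.04, 0.9], "turn": [0.62, 2.65, 0]}, {"offset": [0.27, -0.06, 1.35], "turn": [0.93, 3.97, 0]}, {"offset": [0.27, -0.06, 1.35], "turn": [0.93, 3.97, 0]}]}}

```text
t: 18.7
position: [464.9, 256.6, 106.7]
tool_rot: [-0.351, -3.048, -0.005]
ft_force: [-1.7, -7.3, -1.7]
gripper_width: 13.9
```

```bash
python3 log.py; python3 - <<'E'
from s3 import *
import cv2
cv2.imwrite("pics/scene8.png",robot.capture("scene")[:,:,::-1])
cv2.imwrite("pics/c8.png",cv2.resize(cv2.imread("pics/scene8.png")[90:210,260:380],(560,560),interpolation=2))
E
```

```text
{'t': 18.7, 'qpos': [-0.025, 0.751, -0.803, 1.871, 0.625, 0.855, 0.2], 'position': [464.928, 256.586, 106.741], 'tool_rot': [-0.351, -3.048, -0.005], 'ft_force': [-1.692, -7.268, -1.677], 'gripper_width': 13.885710465500756}
[[-0.971, 0.227, -0.073], [0.227, 0.974, 0.012], [0.073, -0.005, -0.997]]
```

View pics/c8.png

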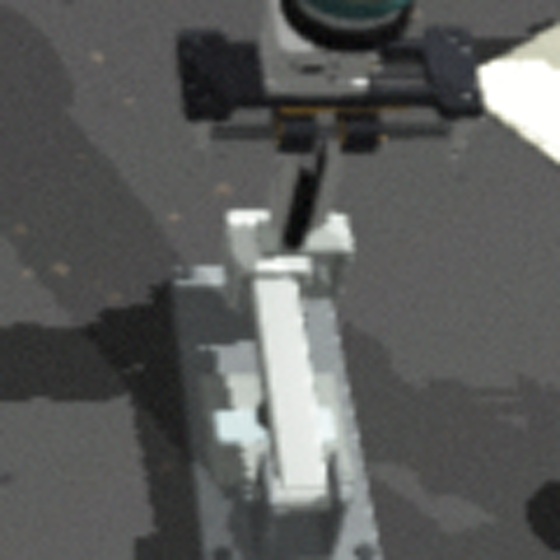

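Emit:
{"fn": "arm_command", "kwargs": {"series": [{"offset": [0.11, -0.03, 0.44], "turn": [0.31, 1.33, 0]}, {"offset": [0.36, -0.09, 1.32], "turn": [0.92, 3.98, 0]}, {"offset": [0.65, -0.15, 2.19], "turn": [1.54, 6.63, 0]}, {"offset": [0.98, -0.23, 3.04], "turn": [2.16, 9.28, 0]}, {"offset": [1.35, -0.32, 3.88], "turn": [2.78, 11.93, 0]}, {"offset": [1.76, -0.41, 4.7], "turn": [3.39, 14.58, 0]}, {"offset": [2.21, -0.52, 5.49], "turn": [4.01, 17.23, 0]}, {"offset": [2.21, -0.52, 5.49], "turn": [4.01, 17.23, 0]}, {"offset": [2.21, -0.52, 5.49], "turn": [4.01, 17.23, 0]}, {"offset": [2.21, -0.52, 5.49], "turn": [4.01, 17.23, 0]}]}}

```text
t: 20.0
position: [486.6, 251.9, 161.4]
tool_rot: [-0.314, -2.743, -0.054]
ft_force: [-3.0, -7.0, -1.2]
gripper_width: 14.0
```

```bash
python3 log.py; python3 - <<'E'
from s3 import *
import cv2
for n in("scene","top"): cv2.imwrite(f"pics/{n}9.png",robot.capture(n)[:,:,::-1])
a=cv2.imread("pics/scene9.png"); 
cv2.imwrite("pics/c9.png",np.hstack([cv2.resize(a[80:210,255:385],(400,400),interpolation=2),cv2.resize(a[150:280,100:230],(400,400),interpolation=2)]))
R=toolR(.38,-1); rel(tabp(.38,15)+18.8*R[:,2],R); print(np.abs(robot.sense()['joint_vel']).max())
E
```

```text
{'t': 20.0, 'qpos': [0.1, 0.887, -0.924, 1.533, 0.387, 1.273, 0.487], 'position': [486.633, 251.907, 161.415], 'tool_rot': [-0.314, -2.743, -0.054], 'ft_force': [-3.048, -6.971, -1.175], 'gripper_width': 13.974344966015456}
[[-0.904, 0.225, -0.364], [0.211, 0.974, 0.079], [0.373, -0.005, -0.928]]
offset cm [ 0.08 -0.07  0.  ] turn deg [ 0.25 -0.19 -0.11]
0.0017623819435764456
```

View pics/c9.png

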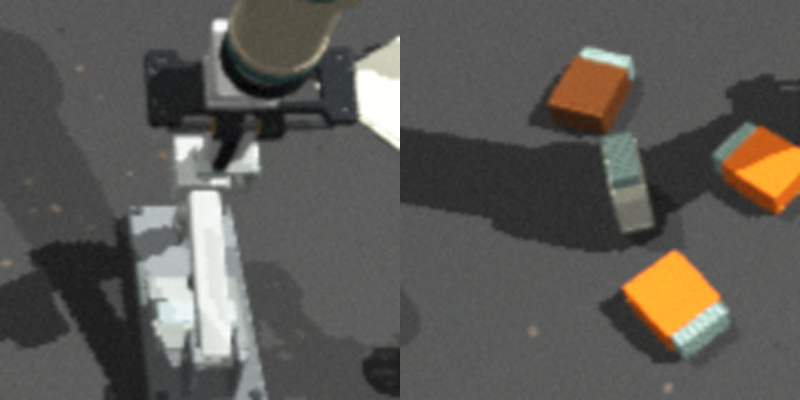

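View pics/top9.png

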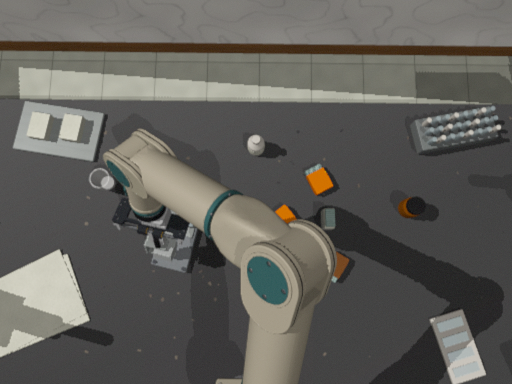

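```bash
python3 - <<'E'
from workcell import robot
s=robot.sense(); print(s['t'],s['gripper_width'],s['ft_force'].round(1)); print(robot.finish_job())
E
```

```text
20.1 13.598436194818333 [-3.6 -7.2 -1.6]
the job is handed in; nothing more can be done
None
```

I stood the off-white slide box on its closed end and let go of it. Then I pulled the latch out, lifted the press arm by the tab, and handed in at 20.1 s while still holding it. `finish_job()` gives no verdict, so the checks below are mine.

- **Slide box:** it stands upright with the slides up, about 3–4 cm from where its closed end lay by the arm's readings. I judged "upright" from the pictures by eye and did not measure the angle.
- **Latch:** it came out about 15 mm by the arm's position reading. The measured spring pull of about 7 N suggests 13–14 mm. Both are past the 10 mm where the foot clears the collar, and the coupler then rose freely.
- **Press arm:** the gripper followed the arc to within about 1 mm of the pose for 0.38 rad, with the free end about 7 cm up. The fingers held the tab at a 14 mm opening and the joints were nearly still (0.002 rad/s).
- **Bottle, jar and beaker:** all three were at the same pixels as at the start in the last top view.
- **Disagreements along the way:** measured positions differed from the commanded ones by 1–5 mm, so I corrected against readings before each grasp. One early test tilt at height ran into wrist joint limits. I avoided that by turning the box 90° about the vertical while standing it up.

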